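# Make up one drive-module kit in the blue caddy

### The arm

A 7-joint arm with a two-finger parallel gripper is mounted at the origin on the work surface. World frame = base frame: x ahead of the robot, y to its left, z up, the work surface at z = 0. Lengths are in mm, angles in rad, forces in N, time in s.
With the tool pointing down it reaches from about 400 to 850 mm from the base axis. Payload 6.9 kg.
Tool frame: the origin (TCP) lies on the centre line of the jaws, within the pads' length; the fingertips stand env.tcp_to_tips ahead of it and the grasp point (between the pads) lies 8 mm behind it (env.tcp_to_tips is the distance from the TCP to the fingertips, in mm); z points along the fingers, y is the line along which they close (so a half turn about z gives the same grasp; the last joint's range is limited). The gripper opens to 85 mm and grips with 20 to 120 N. Pads are 22 mm wide; open, the fingers measure 114 mm over their backs; the gripper's body (76 mm by 85 mm) begins 54 mm behind the grasp point. The pads swing forward as they close: fully open they stand 13 mm farther back than shut.
Start: joints at [1.258, 0.507, -0.238, 1.5, 0.126, 1.149, -0.155], TCP at [254.136, -570.988, 242.275] pointing down, gripper open.
Joint ranges: [-3.08, 3.08], [-0.24, 2.05], [-1.43, 1.35], [0, 2.5], [-1.52, 4.66], [0.17, 1.96], [-2.89, 2.89]. Speed limits (rad/s): [2.39, 2.39, 3.14, 3.14, 3.14, 3.14, 3.14].

### API

Orientations are given as a unit quaternion [x, y, z, w].
In Python, from cell import env, get_image gives the robot as it stands. Calls block until the motion is done:
- env.goto(position, orientation): joint-space move of the TCP to a pose.
- env.move_straight(position, velocity=150, attitude=None, until_force=None): straight line of the TCP; attitude=None keeps the orientation; velocity is the mean speed in mm/s. With until_force (N) it stops when the force on the tool has changed by that much, and returns True; else False.
- env.set_joints(angles): joint-space move.
- env.command_gripper(opening, squeeze=None): opening from 0.0 (shut) to 1.0 (fully open); squeeze is the grip in N (None keeps the last); returns when the fingers have stopped.
- env.wait(seconds).
- env.solve_ik(position, orientation): joint angles nearest the present ones, or None.
- env.read_state(): the state.
- get_image(name): name is "scene" or "side" or "wrist"; returns a dict with "image" (480x640x3 uint8, red, green, blue), "K" (3x3 intrinsics, pixels), "k1" (the pictures are not rectified: a ray, as slopes to the right and down, at radius r is drawn at 1 + k1 r^2 times it, then the intrinsics apply), "world_from_camera" (4x4, takes a point from camera to world coordinates); the wrist camera has in their place "T_tool_cam" (4x4, takes a point from camera to tool coordinates, whose origin is the TCP and whose axes are the flange's). Camera axes: x right, y down, z forward; pixel columns grow to the right and rows downward; lengths in mm; the calibration is good to about 2 mm. A picture is of the moment at which its call begins: read the wrist's pose just before it. There is no depth.
A pose or a line that the arm cannot do raises env.Unreachable and nothing moves.
- env.close_job(): hands the job in; it is judged then, once.
The state is a dict: "clock": time; "joint_pos": joint angles; "joint_velocities": joint speeds; "effort": joint torques, N m; "ee_pos": TCP position; "tcp_rot": TCP orientation; "force": force on the tool from outside, world axes, zero at the start; "moment": the same for the moment, N m; "gripper_width": opening from 0.0 (shut) to 1.0 (fully open); "grip_force": force on a finger pad.
Only numpy, scipy, OpenCV 4.12 (cv2) and the standard library are available. Lean on these libraries where they do the work, as an engineer would, in place of code of your own. Each camera call takes 0.05 s, during which the arm holds its last target. There are 200 camera calls.

### The job

Make up one drive-module kit in the blue caddy: lower the bare aluminium spacer plate over the four standoff posts and then the green circuit board on top of it, both lying flat and fully down, stand the brass bushing upright in the yellow pocket and the red hand knob upright in the white pocket. The blue board, the steel bushing and the black knob belong to other kits: leave them standing or lying where they are. Finish with everything let go of and at rest.

Things in the scene. Friction and masses are not known exactly. Their poses are not given: they have to be found in the camera images.
- post_base: Black base, 72 (x) x 92 (y) x 5 mm, fixed in the blue caddy (open tray, 104 x 304 mm, rim 18 mm above the table). Origin: centre of underside, 4 mm above the table, z up. Four posts at x +-18, y +-30: grey shoulder, diameter 16, up to z 15, brass pin, diameter 6, to z 46, top 4 tapered. The first plate has its underside at z 15, its y along this y (either way), the next lies on it.
- yellow_pocket: Yellow square open pocket fixed in the blue caddy: 68 x 68 mm outside, 60 x 60 mm inside, rim 14 and inner floor 4 mm above its origin. Origin: centre of underside, 4 mm above the table; z up, x and y along its sides. The brass bushing is to stand in it. Post base and two pockets sit in a row in the caddy, 98 mm between centres, in any order.
- white_pocket: White square open pocket fixed in the blue caddy: 68 x 68 mm outside, 60 x 60 mm inside, rim 14 and inner floor 4 mm above its origin. Origin: centre of underside, 4 mm above the table; z up, x and y along its sides. The red hand knob is to stand in it. Post base and two pockets sit in a row in the caddy, 98 mm between centres, in any order.
- spacer_plate: Bare aluminium spacer plate lying flat, 56 (x) x 80 (y) x 16 mm. Origin: centre of underside; z up, y along the length. Four 10 mm through holes at x +-18, y +-30 mm, the same pattern as the posts; same turned half round. Can be gripped by its edges across the 56 mm width. 170 g. Goes on the posts first.
- green_board: Green circuit board lying flat, 56 (x) x 80 (y) x 6 mm. Origin: centre of underside; z up, y along the length. Four 10 mm through holes at x +-18, y +-30 mm, as the posts; same turned half round. A solid finned black block, 30 (x) x 36 (y) mm, 6 to 22 mm above the underside, stands on its middle: good to grip. 80 g. Goes on the spacer plate (underside at z 31 of post_base).
- brass_bushing: Brass (golden) bushing: upright tube of 34 mm outside and 20 mm inside diameter, 44 mm tall, standing on end. Origin: centre of its underside, z up. Weighs about 130 g. Goes into the yellow pocket.
- red_knob: Red hand knob, 44 mm tall, standing upright: a red round head of 40 mm diameter (20 to 44 mm up) on a steel hub of 32 mm diameter (0 to 20 mm up). Origin: centre of its underside, z up. Weighs about 100 g. Goes into the white pocket.
- blue_board: Blue circuit board, a look-alike that stays where it lies: 56 (x) x 80 (y) x 6 mm. Origin: centre of underside; z up, y along the length. Four 10 mm through holes at x +-18, y +-30 mm, as the posts; same turned half round. A solid finned black block, 30 (x) x 36 (y) mm, 6 to 22 mm above the underside, stands on its middle: good to grip. 80 g.
- steel_bushing: Grey steel bushing, a look-alike that stays where it stands: upright tube of 34 mm outside and 20 mm inside diameter, 44 mm tall, standing on end. Origin: centre of its underside, z up. Weighs about 130 g.
- black_knob: Black hand knob, a look-alike that stays where it stands: 44 mm tall, standing upright: a black round head of 40 mm diameter (20 to 44 mm up) on a steel hub of 32 mm diameter (0 to 20 mm up). Origin: centre of its underside, z up. Weighs about 100 g.
Things that resemble listed ones, but are neither listed nor needed, are in the scene too. Leave any pink look-alike of the yellow_pocket alone.

How it is judged (in metres and radians):
On the way, in this order (a step that is already met when the one before it is completed fails the run):
1. the spacer plate is fully down on the four posts (horizontal distance between spacer_plate and post_base below 0.006 m and z of spacer_plate in the frame of post_base between 0.012 and 0.018 m and angle between the y axis of spacer_plate and the y axis of post_base, either way round below 0.15 rad and angle between spacer_plate's own z axis and vertical below 0.06 rad), for 0.2 s.
2. the green board is fully down on the posts, on the spacer plate (all of step 1 and horizontal distance between green_board and post_base below 0.006 m and z of green_board in the frame of post_base between 0.028 and 0.034 m and angle between the y axis of green_board and the y axis of post_base, either way round below 0.15 rad and angle between green_board's own z axis and vertical below 0.06 rad), for 0.2 s.
At the end, for the whole second after the job is handed in: Plate and board: flat on posts, within 6 mm, 0.15 rad; undersides 15, 31 mm (+-3) over base origin. Bushing, knob: on their pocket floors, within 18, 15 mm of centre in pocket x, y, upright to 0.12 rad. Look-alikes moved under 15 mm, tilted under 0.1 rad. All at rest (all of step 2 and x of brass_bushing in the frame of yellow_pocket between -0.018 and 0.018 m and y of brass_bushing in the frame of yellow_pocket between -0.018 and 0.018 m and z of brass_bushing in the frame of yellow_pocket between 0.001 and 0.007 m and angle between each of brass_bushing, red_knob's own z axis and vertical below 0.12 rad and x of red_knob in the frame of white_pocket between -0.015 and 0.015 m and y of red_knob in the frame of white_pocket between -0.015 and 0.015 m and z of red_knob in the frame of white_pocket between 0.001 and 0.007 m and distance of each of blue_board, steel_bushing, black_knob from where it was at the start of the episode below 0.015 m and angle between each of blue_board, steel_bushing, black_knob's own z axis and vertical below 0.1 rad and linear speed of each of spacer_plate, green_board, brass_bushing, red_knob below 0.01 m/s and angular speed of each of spacer_plate, green_board, brass_bushing, red_knob below 0.15 rad/s); the robot touches nothing.
It also fails if it takes over 120 s, if anything falls off the work surface, if the arm or the gripper's body presses on something with over 40 N, if the wrist force passes 120 N, or if a joint passes its speed limit or range.

## Working session

There is one attempt and no reset: what is moved stays moved. The work goes in short steps, each a Python script; the robot and the scene stay as the last script left them, time stands still between calls to the robot, and variables do not carry over. Pictures are saved under pics/ and viewed, at most 14 in all, crops included, and the job is handed in when it is done.

```bash
mkdir -p pics; ls
python3 - <<'E'
from cell import env,get_image
import cv2,numpy as np
print(env.tcp_to_tips, env.read_state())
for n in("scene","side","wrist"):
    d=get_image(n); cv2.imwrite(f"pics/{n}0.png",d["image"][:,:,::-1])
    print(n,d["K"],d["k1"],d.get("world_from_camera",d.get("T_tool_cam")))
E
```

```text
pics
11.0 {'clock': 0.0, 'joint_pos': array([ 1.25750441,  0.50835764, -0.23752286,  1.50117149,  0.12572926,
        1.14889811, -0.15481763]), 'joint_velocities': array([ 3.12657389e-04,  4.48179071e-05,  3.19017101e-04,  1.80155944e-03,
       -1.34234548e-03, -7.67701706e-05,  8.59657052e-04]), 'effort': array([ 6.11476316e-04, -6.20586848e+01, -2.18639687e+00, -2.49652988e+01,
        1.27344055e-02,  1.20692333e-02, -1.52246599e-05]), 'ee_pos': array([ 253.87612099, -570.56620112,  241.40396294]), 'tcp_rot': array([ 9.78154741e-01,  2.07876057e-01, -2.21880019e-04, -8.93503734e-04]), 'force': array([-0.36827836,  1.25772816,  0.5254629 ]), 'moment': array([-0.0018291 , -0.00994633, -0.01167607]), 'grip_force': 0.0, 'gripper_width': 1.0015220658805741}
scene [[540.81905922   0.         321.75760098]
 [  0.         540.81905922 231.44536106]
 [  0.           0.           1.        ]] -0.08147540224349874 [[-5.71541283e-01  5.60792604e-01 -5.99042750e-01  1.16553926e+03]
 [ 8.20518846e-01  3.82163124e-01 -4.25088427e-01  5.23512309e+02]
 [-9.45439683e-03 -7.34481451e-01 -6.7856290
[... 234 characters left out ...]
40512445 [[-9.02644991e-01 -3.23203932e-01  2.84202814e-01  2.23810124e+02]
 [-4.30296646e-01  6.64265035e-01 -6.11225620e-01  6.10416416e+02]
 [ 8.76453146e-03 -6.74011262e-01 -7.38669074e-01  7.41627221e+02]
 [ 0.00000000e+00  0.00000000e+00  0.00000000e+00  1.00000000e+00]]
wrist [[357.05480239   0.         317.68907841]
 [  0.         357.05480239 240.77481351]
 [  0.           0.           1.        ]] -0.06542794366128694 [[ 8.53370310e-04 -9.53809612e-01 -3.00410547e-01  7.78570227e+01]
 [ 9.99999371e-01  5.95396125e-04  9.50283634e-04  1.89031483e-01]
 [-7.27526388e-04 -3.00411169e-01  9.53809520e-01 -1.32140301e+02]
 [ 0.00000000e+00  0.00000000e+00  0.00000000e+00  1.00000000e+00]]
```

View pics/scene0.png

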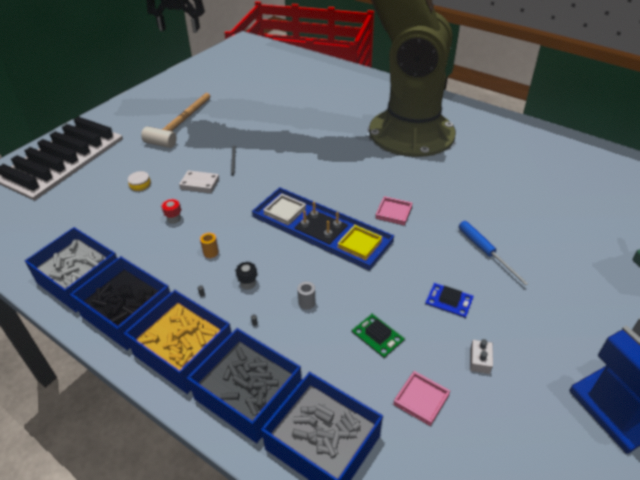

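View pics/side0.png

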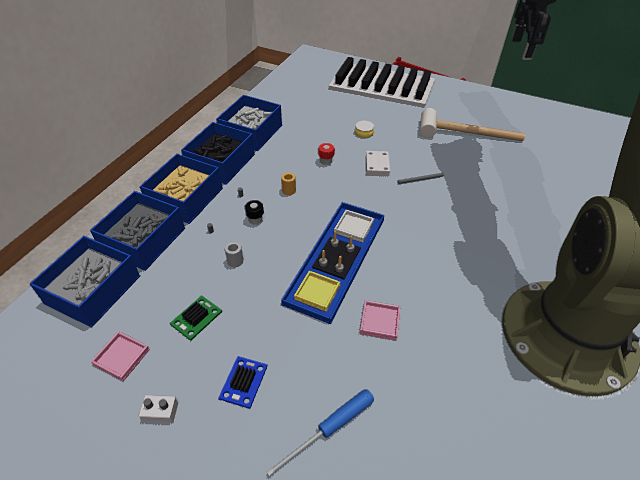

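```bash
cat > h.py <<'E'
from cell import env,get_image
import cv2,numpy as np
from scipy.spatial.transform import Rotation as R
def cam(n):
    s=env.read_state(); d=get_image(n)
    if n=="wrist":
        T=np.eye(4);T[:3,:3]=R.from_quat(s["tcp_rot"]).as_matrix();T[:3,3]=s["ee_pos"]
        T=T@d["T_tool_cam"]
    else: T=d["world_from_camera"]
    return d["image"][:,:,::-1].copy(),dict(K=d["K"],k1=d["k1"],T=T)
def px2w(c,uv,z):
    p=cv2.undistortPoints(np.array(uv,float).reshape(-1,1,2),c["K"],np.array([c["k1"],0,0,0.]))[:,0]
    r=np.c_[p,np.ones(len(p))]@c["T"][:3,:3].T; o=c["T"][:3,3]
    return (o+r*((np.reshape(z,-1)-o[2])/r[:,2])[:,None])
def w2px(c,P):
    M=np.linalg.inv(c["T"]); 
    return cv2.projectPoints(np.array(P,float).reshape(-1,1,3),cv2.Rodrigues(M[:3,:3])[0],M[:3,3],c["K"],np.array([c["k1"],0,0,0.]))[0][:,0]
def down(a):  # tool pointing down, closing axis y along world angle a
    y=np.array([np.cos(a),np.sin(a),0]);z=np.array([0,0,-1.])
    return R.from_matrix(np.c_[np.cross(y,z),y,z]).as_quat()
E
python3 - <<'E'
from h import *
im,c=cam("side")
a=cv2.resize(im[110:330,230:400],None,fx=2.7,fy=2.7,interpolation=cv2.INTER_CUBIC)
b=cv2.resize(im[280:430,130:280],None,fx=2,fy=2,interpolation=cv2.INTER_CUBIC)
o=np.zeros((594,800,3),np.uint8);o[:a.shape[0],:a.shape[1]]=a[:594];o[:300,470:770]=b
cv2.imwrite("pics/c1.png",o)
P=dict(spacer=(377,162,16),red=(326,147,44),brass=(289,175,44),green=(196,317,6),white=(354,224,18),yellow=(317,290,18),post=(337,258,9),blackk=(255,205,44),steel=(233,247,44),blueb=(243,381,6))
for k,v in P.items(): print(k,px2w(c,[v[:2]],v[2])[0].round(1))
E
```

```text
spacer [ 488.5 -305.9   16. ]
red [ 614.3 -271.1   44. ]
brass [ 646.1 -133.7   44. ]
green [631.1 267.9   6. ]
white [455.8 -75.6  18. ]
yellow [451.4 121.4  18. ]
post [452.4  23.1   9. ]
blackk [664.9 -10.1  44. ]
steel [641.3 115.9  44. ]
blueb [485.2 338.8   6. ]
```

View pics/c1.png

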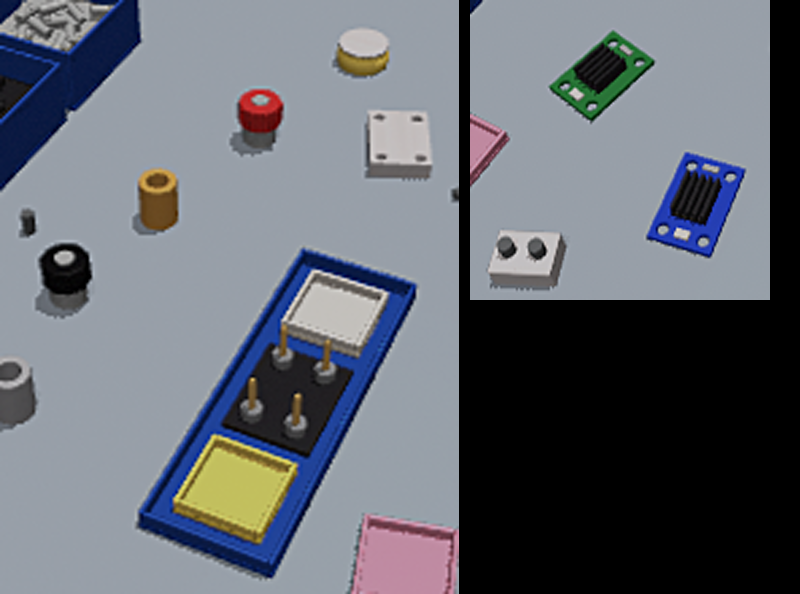

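Candidates in the side image: the plate with four holes at (377,162) is the spacer, while the block with two studs at (157,408) and the round disc at (364,129) are not. The green board is at (196,317), brass bushing at (289,183), red knob at (326,150), yellow pocket at (317,290) and white pocket at (354,224). Next I'll refine these with the wrist camera.

```bash
cat >> h.py <<'E'
def go(x,y,z,a):
    j0=env.read_state()["joint_pos"];best=None
    for k in(0,np.pi,-np.pi):
        q=env.solve_ik([x,y,z],down(a+k))
        if q is None: continue
        d=np.abs(np.array(q)-j0).max()
        if best is None or d<best[0]-.05: best=(d,q,a+k)
    if best is None: raise env.Unreachable
    env.set_joints(best[1]); return best[2]
E
python3 - <<'E'
from h import *
import pickle
C={}; sh=[]
for n,x,y in(("sp",505,-300),("red",614,-200),("post",452,23),("green",631,268)):
    print(n,go(x,y,190,np.pi/2), env.read_state()["clock"])
    env.wait(.3)
    im,c=cam("wrist"); C[n]=c; cv2.imwrite(f"pics/w_{n}.png",im); sh.append(cv2.resize(im,(400,300),interpolation=cv2.INTER_AREA))
pickle.dump(C,open("C.pkl","wb"))
cv2.imwrite("pics/sheet.png",np.vstack([np.hstack(sh[:2]),np.hstack(sh[2:])]))
E
```

```text
sp 4.71238898038469 1.5917
red 4.71238898038469 2.5833
post 4.71238898038469 4.0
green 4.71238898038469 5.5083
```

View pics/sheet.png

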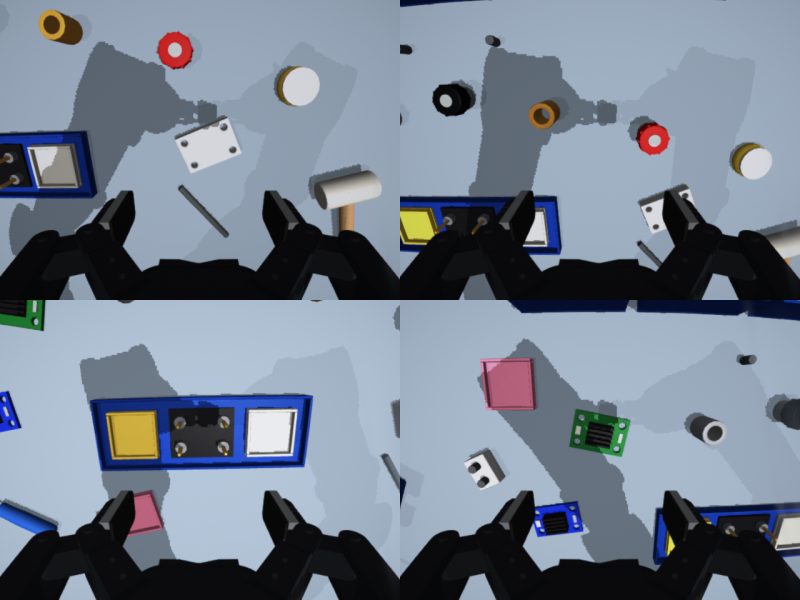

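Run:
```python
import cv2,numpy as np
def t(n,x,y,w,h):
    im=cv2.imread(f"pics/w_{n}.png")[y:y+h,x:x+w]; return cv2.resize(im,(400,300),interpolation=cv2.INTER_CUBIC)
o=np.vstack([np.hstack([t("sp",272,190,120,90),t("post",262,165,120,90)]),np.hstack([t("green",262,165,120,90),t("red",200,120,240,180)])])
cv2.imwrite("pics/sheet2.png",o)
```

```text
(no output)
```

View pics/sheet2.png

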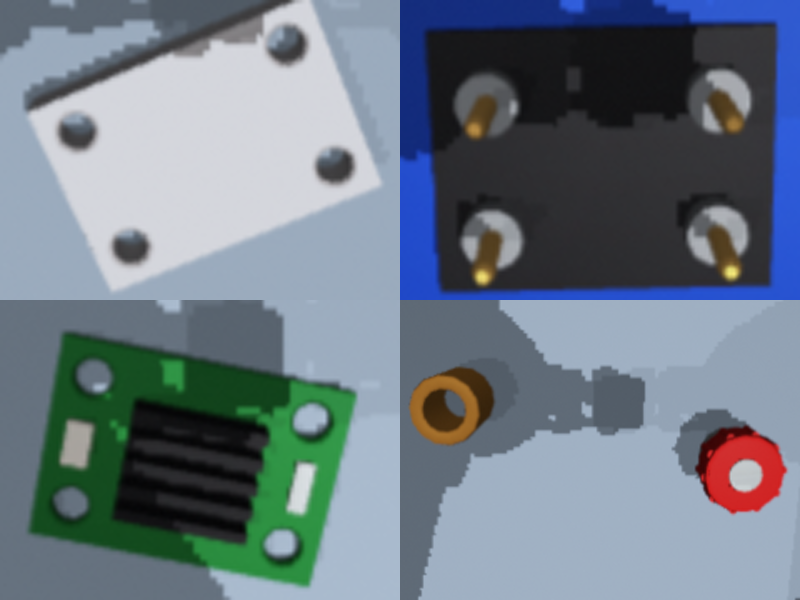

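```bash
cat > m.py <<'E'
from h import *
import pickle
C=pickle.load(open("C.pkl","rb"))
def P(n,pts,ox,oy,s,z): return px2w(C[n],[(ox+(a+.5)/s-.5,oy+(b+.5)/s-.5) for a,b in pts],z)[:,:2]
def fit(p,lab=""):
    q=np.array([[18,30],[-18,30],[18,-30],[-18,-30]],float); best=None
    import itertools
    for pm in itertools.permutations(range(4)):
        A=p-p.mean(0);B=q[list(pm)]
        th=np.arctan2((B[:,0]*A[:,1]-B[:,1]*A[:,0]).sum(),(A*B).sum())
        c,s=np.cos(th),np.sin(th);e=np.abs(A-B@np.array([[c,s],[-s,c]])).max()
        if abs(th)<=1.58 and(best is None or e<best[0]):best=(e,th)
    print(lab,p.mean(0).round(2),"yaw",round(best[1],4),"err",round(best[0],2)); return p.mean(0),best[1]
S=10/3
sp=fit(P("sp",[(76,131),(131,246),(335,165),(286,44)],272,190,S,16),"spacer")
po=fit(P("post",[(86,105),(320,101),(92,240),(318,236)],262,165,S,19),"shoulders")
po2=fit(P("post",[(74,129),(334,123),(83,277),(331,272)],262,165,S,50),"tips")
gr=fit(P("green",[(94,76),(71,203),(312,120),(282,245)],262,165,S,6),"green")
br=P("red",[(46,110)],200,120,5/3,44)[0]; rd=P("red",[(343,175)],200,120,5/3,44)[0]
print(br,rd)
E
python3 m.py
```

```text
spacer [ 492.45 -314.97] yaw 0.4041 err 0.2
shoulders [457.44  17.94] yaw 0.0178 err 0.14
tips [457.62  18.02] yaw 0.0225 err 0.22
green [635.66 266.08] yaw -0.2026 err 0.21
[ 648.93452903 -130.57731527] [ 617.14039845 -272.4453099 ]
```

Run:
```python
from h import *
import pickle
C=pickle.load(open("C.pkl","rb")); t=[]
for n,x,y,w in(("post2",480,23,(457.5,18)),("sp2",505,-300,(492.4,-315))):
    q=env.solve_ik([x,y,190],down(np.pi/2)); print(q is not None)
    if q is None: continue
    env.set_joints(q); env.wait(.3); im,c=cam("wrist"); C[n]=c; cv2.imwrite(f"pics/w_{n}.png",im)
    u=w2px(c,[[*w,20]])[0].round().astype(int)-[60,45]; print(n,u)
    t.append(cv2.resize(im[u[1]:u[1]+90,u[0]:u[0]+120],(400,300),interpolation=cv2.INTER_CUBIC))
pickle.dump(C,open("C.pkl","wb"))
if t: cv2.imwrite("pics/sheet3.png",np.hstack(t))
```

```text
True
post2 [252 149]
True
sp2 [239 160]
```

View pics/sheet3.png

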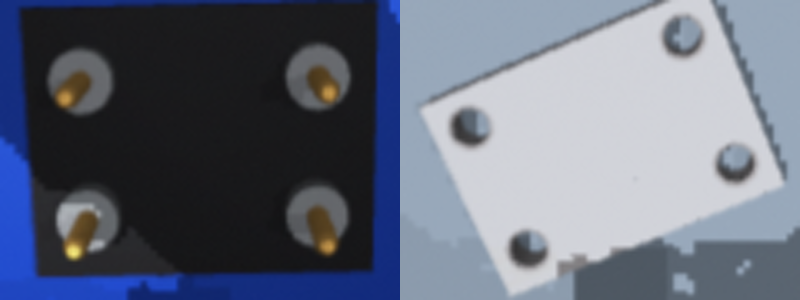

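Run:
```python
from m import *
fit(P("post2",[(81,81),(318,76),(87,219),(317,216)],252,149,S,19),"shoulders2")
fit(P("post2",[(64,98),(330,92),(73,251),(328,245)],252,149,S,50),"tips2")
fit(P("sp2",[(70,126),(128,248),(335,162),(283,35)],239,160,S,16),"sp2")
```

```text
spacer [ 492.45 -314.97] yaw 0.4041 err 0.2
shoulders [457.44  17.94] yaw 0.0178 err 0.14
tips [457.62  18.02] yaw 0.0225 err 0.22
green [635.66 266.08] yaw -0.2026 err 0.21
[ 648.93452903 -130.57731527] [ 617.14039845 -272.4453099 ]
shoulders2 [457.39  18.23] yaw 0.0168 err 0.15
tips2 [457.45  18.25] yaw 0.0225 err 0.37
sp2 [ 491.76 -314.82] yaw 0.4032 err 0.15
```

```bash
cat >> h.py <<'E'
def pick(x,y,a,ztcp,sq=40):
    a=go(x,y,ztcp+110,a)
    env.move_straight([x,y,ztcp+25],200); env.move_straight([x,y,ztcp],60)
    env.command_gripper(0.0,sq); s=env.read_state(); print("grip",s["gripper_width"],s["grip_force"],s["ee_pos"].round(2))
    env.move_straight([x,y,ztcp+110],150); s=env.read_state(); print("lift",s["gripper_width"],s["grip_force"],s["force"].round(1),s["clock"])
POST=np.array([457.5,18.1]);PY=0.0195
YEL=POST+98*np.array([-np.sin(PY),np.cos(PY)]);WHI=2*POST-YEL
E
python3 - <<'E'
from h import *
pick(492.1,-314.9,0.404,13)
a=go(*POST,110,PY); env.wait(.3); print(a)
s=env.read_state();print(s["ee_pos"].round(2),s["grip_force"],s["force"].round(1))
im,c=cam("wrist"); cv2.imwrite("pics/h1.png",im)
E
```

```text
grip 0.6452119693589468 42.68549144268036 [ 492.23 -315.01   13.55]
lift 0.6398728391665781 42.5839501619339 [ 0.5  0.2 -1.7] 13.6667
0.0195
[457.69  17.47 109.91] 42.59557127952576 [ 0.9  0.  -2.7]
```

View pics/h1.png

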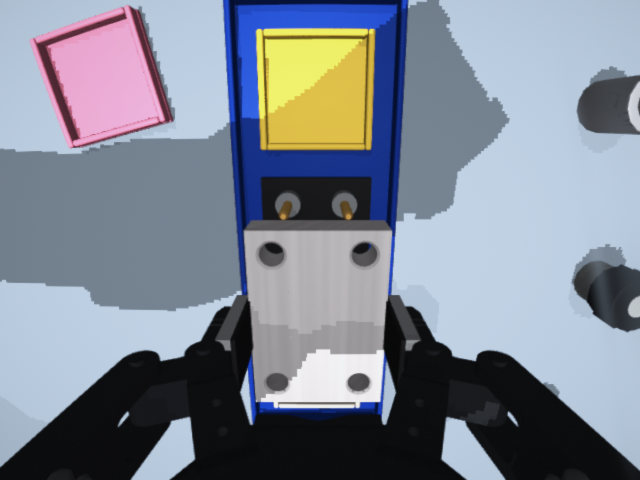

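Run:
```python
from h import *
s=env.read_state();im,c=cam("wrist")
p=px2w(c,[(272,254),(364,255),(277,382),(358,382)],112.4)[:,:2]; print(p.round(1),p.mean(0),s["ee_pos"])
off=p.mean(0)-s["ee_pos"][:2]; print(off)
p=px2w(c,[(285,217),(349,217)],50);print("tips",p.round(1))
```

```text
[[440.4  48.1]
 [475.9  48.4]
 [441.2 -11.9]
 [476.9 -11.2]] [458.61103845  18.36536288] [457.62335378  17.59898301 109.94107405]
[0.98768466 0.76637987]
tips [[440.   47.5  50. ]
 [475.4  48.2  50. ]]
```

Run:
```python
from h import *
x,y=POST
x-=.3
print(env.move_straight([x,y,64],100))
print(env.move_straight([x,y,33],30,until_force=15)); s=env.read_state(); print(s["ee_pos"].round(2),s["force"].round(1))
if s["ee_pos"][2]<35:
    env.command_gripper(1.0); env.wait(.2); print(env.read_state()["force"].round(1))
    env.move_straight([x,y,150],150)
    env.wait(.3); 
im,c=cam("side"); cv2.imwrite("pics/s1.png",cv2.resize(im[190:330,260:420],None,fx=4,fy=4,interpolation=cv2.INTER_CUBIC))
print(env.read_state()["clock"])
```

```text
False
False
[457.3   18.12  33.12] [-0.2 -0.3 -2.4]
[-0.2 -0.6 -0.1]
19.025
```

View pics/s1.png

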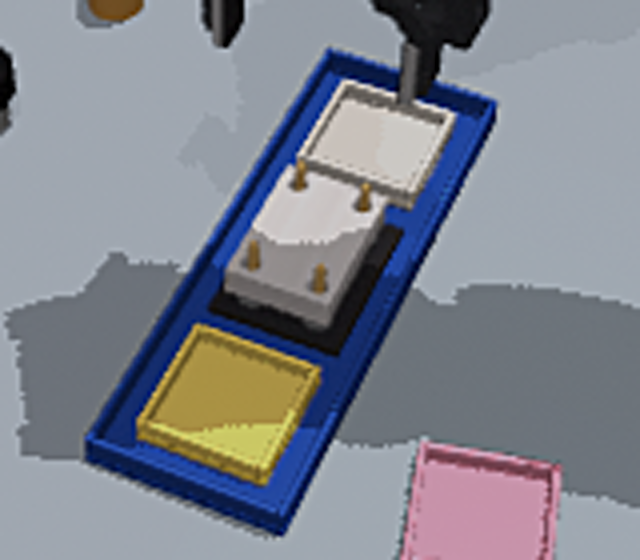

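The spacer sits flat on the shoulders, with all four pins through its holes (crop at about (310,240)). Now the green board. I gave its position with the wrist view; in that enlarged crop it is the green one with the finned block.

Run:
```python
from h import *
pick(635.6,266.1,-0.2026,20,30)
a=go(*POST,130,PY); env.wait(.3); print(a)
s=env.read_state();print(s["ee_pos"].round(2),s["grip_force"],s["force"].round(1))
im,c=cam("wrist"); cv2.imwrite("pics/h2.png",im)
```

```text
grip 0.3410775774032078 30.7225988432765 [635.78 266.23  20.33]
lift 0.33608797940104884 30.38772102445364 [-0.2 -0.7 -0. ] 22.7667
0.0195
[457.89  18.83 129.92] 30.390717443078756 [-0.6 -0.2 -0.2]
```

View pics/h2.png

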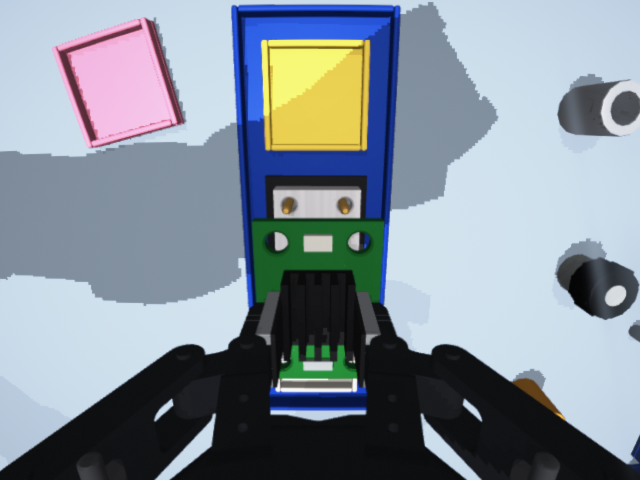

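Run:
```python
from h import *
im,c=cam("wrist")
print(px2w(c,[(276,241),(359,241)],115.6).round(1), px2w(c,[(287,210),(345,210)],50).round(1))
x,y=POST
print(env.move_straight([x,y,82],100))
print(env.move_straight([x,y,55.5],30,until_force=12)); s=env.read_state(); print(s["ee_pos"].round(2),s["force"].round(1))
if s["ee_pos"][2]<57:
    env.command_gripper(1.0); env.wait(.2); print(env.read_state()["force"].round(1))
    env.move_straight([x,y,150],150)
print(env.read_state()["clock"])
```

```text
[[440.2  49.1 115.6]
 [475.9  49.9 115.6]] [[439.6  48.1  50. ]
 [474.8  48.8  50. ]]
False
False
[457.6   18.16  55.55] [-0.3  0.1 -0.6]
[-0.1 -0.1  0.2]
27.575
```

Run:
```python
from h import *
for n,p,d,z in(("brass",(648.9,-130.6),YEL,26),("knob",(617.1,-272.4),WHI,29)):
    pick(*p,PY,z,40); s=env.read_state()
    if s["grip_force"]<10: print("missed");break
    go(*d,z+110,PY)
    env.move_straight([*d,z+22],150)
    print(n,env.move_straight([*d,z+8.5],30,until_force=12),env.read_state()["ee_pos"].round(2))
    env.command_gripper(1.0); env.wait(.2); env.move_straight([*d,160],150)
go(500,-350,250,np.pi/2); env.wait(.3); print(env.read_state()["clock"])
im,c=cam("side"); cv2.imwrite("pics/s2.png",cv2.resize(im[100:430,120:420],None,fx=1.8,fy=1.8,interpolation=cv2.INTER_CUBIC))
cv2.imwrite("pics/s3.png",cv2.resize(im[190:330,260:420],None,fx=4,fy=4,interpolation=cv2.INTER_CUBIC))
```

```text
grip 0.3743090607648622 40.13068078493234 [ 649.04 -130.63   26.35]
lift 0.3765697859052098 39.74179185926914 [ 0.1 -0.6 -2.2] 31.0917
brass True [455.56 115.89  34.25]
grip 0.454245391082399 40.172109603881836 [ 617.26 -272.45   29.45]
lift 0.45250876241099497 40.25758624076843 [-0.  -0.2 -0.8] 39.3583
knob True [459.35 -80.06  37.34]
44.6833
```

View pics/s2.png

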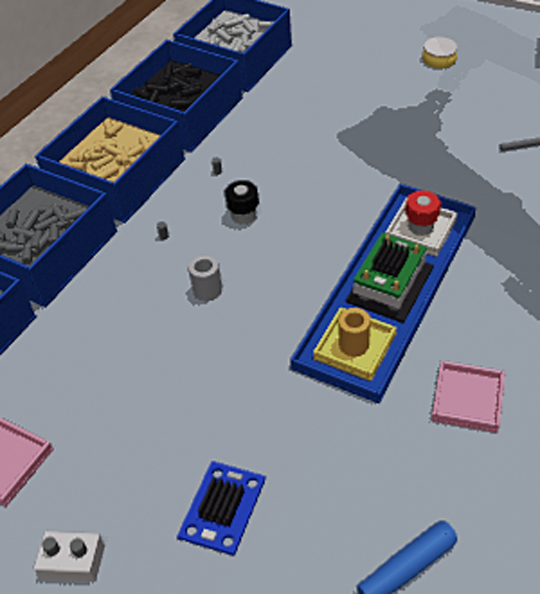

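View pics/s3.png

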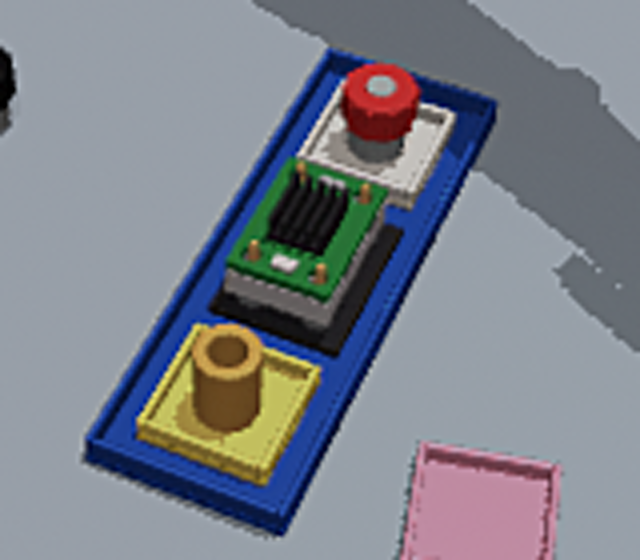

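The board lies flat on the spacer with pins through all four holes. The bushing is upright in the yellow pocket and the knob upright in the white one, both near centre. The look-alikes are untouched.

```bash
python3 -c "
from cell import env
print(env.close_job())"
```

```text
the job is handed in; nothing more can be done
None
```

The kit is complete and handed in at about 45 s on the robot's clock, with the spacer plate and green board flat on the posts, the brass bushing upright in the yellow pocket, and the red knob upright in the white pocket; the verdict was not shown.

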